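# Start the bench dust extraction at four clicks of fan

### The job

Start up the dust extraction on this bench. With the power still off, run the fan controller's black step selector back to its zero stop and pull the blast gate fully open; then turn the red isolator on, and bring the selector up from zero by exactly four clicks without going past, leaving the tools and timber on the bench where they lie.

Things in the scene. Friction and masses are not known exactly. Their poses are not given: they have to be found in the camera images.
- selector (a joint): Angle of the fan controller's black knob, rad: 0 at the zero stop, growing clockwise seen from above. A click (sprung detent) every 0.5236 rad (30 degrees), clicks 0 to 7; end stops 0.035 rad beyond clicks 0 and 7. About 0.15 N m turns it over into the next click; let go, it settles into the nearest click and stays.
- selector_grip (a point): On the vertical axis of the selector knob, at the height to grip it, 120 mm above the bench. The grip is an upright bar 68 mm long, 14 mm wide, its top 12 mm above this point; 24 mm below it the bar stands on a round skirt of 68 mm diameter. The bar lies along this point's x axis, the white pointer at its +x end; z is up; the point turns with the knob.
- fan_controller: Fan controller: grey box 170 x 125 mm, 84 mm tall, bolted down; origin under its centre, which is under the knob; x along its length. Lid dial round the knob: a red dot at zero (towards the box's -x), then clockwise seven white bars, 30 degrees apart, growing longer, for clicks 1 to 7. A green lamp stands on one corner.
- isolator (a joint): Angle of the red isolator handle, rad: 0 = off, 1.571 = on, stops at both; clockwise seen from above switches on. Snap action: about 0.11 N m starts it, a spring holds it at either end, and once well past half-way it runs on to the other end.
- isolator_grip (a point): On the vertical axis of the red isolator handle, at the height to grip it, 120 mm above the bench. The grip is an upright bar 66 mm long, 14 mm wide, its top 12 mm above this point; 24 mm below it the bar stands on a round skirt of 54 mm diameter. The bar lies along this point's x axis, the white pointer at its +x end; z is up; the point turns with the handle.
- isolator_box: Isolator: grey box 140 x 92 mm, 84 mm tall, with a yellow plate under the red handle, bolted down; origin under its centre, which is under the handle; x along its length. Off: the pointer is towards the box's +y; on: towards its +x.
- gate (a joint): Travel of the blast gate's blade, m: 0 = shut, 0.105 = fully open, end stops at both. It slides stiffly (3 to 4 N) and stays where it is left.
- gate_grip (a point): In the black, yellow-capped upright pull bar on the end of the gate's steel blade, at the height to grip it, 131 mm above the bench. Bar 22 x 22 mm, its top 24 mm above this point, its foot 74 mm below. y (level) points the way the blade pulls open, x (level) along the duct. The blade, 3 mm thick, square to x, lies on the bar's -y side, its top 4 mm below this point. Moves with the blade.
- gate_unit: Hood, gate frame and duct, one bolted-down unit; origin on the bench under the middle of the gate frame; x along the duct, away from the hood; y the way the gate opens. Frame 130 mm wide (y), 19 mm thick, top at 140 mm, thumb screw on it to 162 mm at y = -20 mm. Green hood (180 mm wide, 148 mm tall) from x = -73 to -206 mm; the pull bar stands at y = 110 mm when shut; duct of 100 mm diameter at +x, its axis 75 mm up.
- wood_plane: Bystander: wooden block plane, about 225 x 66 mm. Origin at the centre of its underside. To be left alone.
- hammer: Bystander: hammer with a wooden handle, 260 mm long. Origin at the centre of its underside. To be left alone.
- sanding_block: Bystander: cork sanding block, 115 x 66 x 38 mm. Origin at the centre of its underside. To be left alone.
- bench_brush: Bystander: bench brush, about 280 mm long. Origin at the centre of its underside. To be left alone.
- try_square: Bystander: try square, 120 mm stock and 170 mm steel blade, lying flat. Origin at the centre of its underside. To be left alone.
- glue_bottle: Bystander: white glue bottle, 62 mm in diameter, 170 mm tall, standing. Origin at the centre of its underside. To be left alone.
- oak_board: Bystander: dark board, 260 x 85 x 28 mm. Origin at the centre of its underside. To be left alone.
- pine_batten: Bystander: pale batten, 300 x 45 x 20 mm. Origin at the centre of its underside. To be left alone.
There are look-alikes about, which are no part of the job. Leave any turquoise look-alike of the fan_controller alone.

How it is judged (in metres and radians):
On the way, in this order (a step that is already met when the one before it is completed fails the run):
1. with the isolator still off, the selector is at its zero stop and the blast gate is fully open (either one first) (value of joint selector below 0.13 rad and value of joint gate above 0.095 m and value of joint isolator below 0.17 rad), for 0.2 s.
2. the isolator is turned on, with the selector still at zero and the gate open (value of joint isolator above 1.4 rad and value of joint selector below 0.13 rad and value of joint gate above 0.095 m), for 0.2 s.
At the end, for the whole second after the job is handed in: The selector rests in the fourth click from zero (2.094 rad, within 0.13 rad), the isolator is on (above 1.4 rad) and the blast gate is fully open (within 10 mm of its 105 mm travel) (value of joint selector between 1.9644 and 2.2244 rad and value of joint isolator above 1.4 rad and value of joint gate above 0.095 m and velocity of joint selector between -0.05 and 0.05 rad/s); the robot touches nothing.
It fails at once if the isolator is turned on while the blast gate is not yet open (value of joint isolator above 1.2 rad and value of joint gate below 0.085 m).
It fails at once if with the power on, the selector goes past the fourth click towards the fifth (value of joint isolator above 1.2 rad and value of joint selector above 2.409 rad).
It fails at once if a tool or piece of timber on the bench is disturbed (moved more than 30 mm) (distance of any of wood_plane, hammer, sanding_block, bench_brush, try_square, glue_bottle, oak_board, pine_batten from where it was at the start of the episode above 0.03 m).
It also fails if it takes over 72 s, if anything falls off the work surface, if the arm or the gripper's body presses on something with over 40 N, if the wrist force passes 120 N, or if a joint passes its speed limit or range.

### The arm

A 6-joint arm with a two-finger parallel gripper is mounted at the origin on the work surface. World frame = base frame: x ahead of the robot, y to its left, z up, the work surface at z = 0. Lengths are in mm, angles in degrees, forces in N, time in s.
With the tool pointing down it reaches from about 350 to 850 mm from the base axis. Payload 8.1 kg.
Tool frame: the origin (TCP) lies at the very end of the fingers, on their centre line; the grasp point (between the pads) lies 19 mm behind it; z points along the fingers, y is the direction in which the jaws open and shut (so a half turn about z gives the same grasp; the last joint's range is limited). The gripper opens to 85 mm and grips with 20 to 120 N. Pads are 22 mm wide; open, the fingers measure 114 mm over their backs; the gripper's body (76 mm by 85 mm) begins 54 mm behind the grasp point. The pads swing forward as they close: fully open they stand 13 mm farther back than shut.
Start: joints at [58.19, 7.471, 85.268, -0, 87.261, -4.893], TCP at [271.605, 535.01, 231.292] pointing down, gripper open.
Joint ranges: [-169.43, 169.43], [-51.17, 129.36], [1.28, 143.12], [-76.62, 256.62], [0, 156.53], [-152.29, 152.29]. Speed limits (degrees/s): [136.94, 136.94, 159.86, 180, 180, 180].

### API

Orientations are given as [roll, pitch, yaw] about the fixed x, y, z axes, in that order (R = Rz(yaw) Ry(pitch) Rx(roll)).
In Python, from bench import r, eyes gives the robot as it stands. The module is installed in compiled form; this text tells all that it offers.
- The arm moves only by the tool play_rows, never from a script. Its argument "deltas" is a list of rows, each a list of 3 entries, a list of its own where there are three numbers: the shift along the tool's x, y, z in m, then the turn, a rotation vector about the tool's x, y, z in rad, then the closure, from 0 (fully open) to 1 (shut). A call has 1 to 8 rows; each row shifts and turns the pose as measured when the row begins, along the tool's axes as they then stand; what a row does not reach is not made up. A row lasts 1/8 s, in which the tool goes at most 62.5 mm and 10.7 degrees, less where a joint would pass 70% of its speed; a pose out of reach is approached as far as the arm can. A call with a gripper value outside its range is refused whole. The fingers move at their own pace and stop on an object; "force" is the grip in N (left out, the last holds). Time passes only in rows, so rows that do not move let the fingers close. It gives the time, the measured TCP pose, the force and the opening at its end, in the units of the state.
- r.sense(): the state, without advancing time (a new reading comes with each control period).
- eyes.snapshot(name): name is "scene" or "top" or "wrist"; returns the picture (400x640x3 uint8, red, green, blue); there is no depth.
- eyes.get_calibration(name): a dict with "mtx" (3x3 intrinsics, pixels), "D" ([k1, k2, p1, p2, k3] as OpenCV has them; the pictures are not rectified), "R" (3x3) and "t" (3): a world point X has camera coordinates R X + t; the wrist camera has in their place "T_tool_cam" (4x4, takes a point from camera to tool coordinates, whose origin is the TCP and whose axes are the flange's). Camera axes: x right, y down, z forward; pixel columns grow to the right and rows downward; lengths in mm; the calibration is good to about 2 mm. A picture is of the moment at which its call begins: read the wrist's pose just before it. get_calibration takes no time and is no camera call.
- r.hand_in(): hands the job in, once; it reports no verdict.
The state is a dict: "time": time; "joint_pos": joint angles; "qd": joint speeds; "joint_efforts": joint torques, N m; "tool_pos": TCP position; "tcp_rot": TCP orientation; "ft_force": force on the tool from outside, world axes, zero at the start; "wrist_torque": the same for the moment, N m; "finger_gap": finger opening in mm.
Only numpy, scipy, OpenCV 4.12 (cv2) and the standard library are available. Lean on these libraries where they do the work, as an engineer would, in place of code of your own. Each camera call takes 0.05 s, during which the arm holds its last target. There are 200 camera calls.

## Working session

There is one attempt and no reset: what is moved stays moved. The work goes in short steps, Python scripts to look and compute and a tool call to move; the robot and the scene stay as the last step left them, time stands still between calls to the robot, and variables do not carry over. Pictures are saved under pics/ and viewed, about 8 in all and at most 12, crops included, and the job is handed in when it is done.

Besides the shell and the picture viewer there is one more tool, called after "Request:" as name([rows], argument=value, ...), one row to a line, values as JSON. play_rows: Moves the arm, as the interface text tells. Its arguments: {"type":"object","properties":{"deltas":{"type":"array"},"force":{"type":"number"}},"required":["deltas"]}

```bash
mkdir -p pics; python3 - <<'E'
from bench import r, eyes
import cv2,json
print(r.sense())
for n in ("scene","top","wrist"):
    im=eyes.snapshot(n); cv2.imwrite(f"pics/{n}0.png",im[:,:,::-1]); c=eyes.get_calibration(n); print(n,{k:(v.tolist() if hasattr(v,'tolist') else v) for k,v in c.items()})
E
```

```text
{'time': 0.0, 'joint_pos': array([ 5.81888676e+01,  7.51426350e+00,  8.53304541e+01, -1.59029026e-03,
        8.72608240e+01, -4.89189378e+00]), 'qd': array([ 0.01035669, -0.04726214,  0.00303802, -0.09872432, -0.04889928,
       -0.08385237]), 'joint_efforts': array([ 1.67509279e-03, -5.69404328e+01, -5.00544691e+01, -1.93723071e-05,
        1.48972141e-02, -4.66480606e-05]), 'tool_pos': array([271.32610609, 534.52664825, 230.24197161]), 'tcp_rot': array([-1.79894707e+02, -7.41760733e-03,  1.53080832e+02]), 'ft_force': array([-0.11288637, -0.31266479,  1.09875565]), 'wrist_torque': array([0.02683292, 0.05690264, 0.01923422]), 'finger_gap': 85.29463530432618}
scene {'mtx': [[410.9167185396822, 0.0, 316.2895191805783], [0.0, 410.9167185396822, 193.88747290242384], [0.0, 0.0, 1.0]], 'D': [-0.07517063675504126, 0.0, 0.0, 0.0, 0.0], 'R': [[-0.5458817930486152, 0.8377716177998787, -0.012320082264449923], [0.6564958927596293, 0.41853586987251057, -0.6275674214136663], [-0.5206017775687731, -0.3506657126652602, -0.778464737257378]], 't': [261.05486041648504, -263.472076873925, 1680.63495332
[... 229 characters left out ...]
.005992047010797169], [-0.993431061508905, -0.022197857880569168, -0.11225854593216683], [0.11236319970492138, -0.0035209536003721906, -0.9936609654393272]], 't': [-9.514734921596702, 527.5095031581931, 1419.2401567981103]}
wrist {'mtx': [[334.7761200985761, 0.0, 321.68839486214324], [0.0, 334.7761200985761, 204.13849477132982], [0.0, 0.0, 1.0]], 'D': [-0.012403961470824999, 0.0, 0.0, 0.0, 0.0], 'T_tool_cam': [[0.00020877214910312858, -0.9461703903313711, -0.3236688877145424, 83.63421120193601], [0.9999994152848002, 0.0005409654219982294, -0.0009363687674679471, -0.4347071150161419], [0.0010610580786394408, -0.3236685029727043, 0.9461699500296767, -142.26478218595815], [0.0, 0.0, 0.0, 1.0]]}
```

View pics/top0.png

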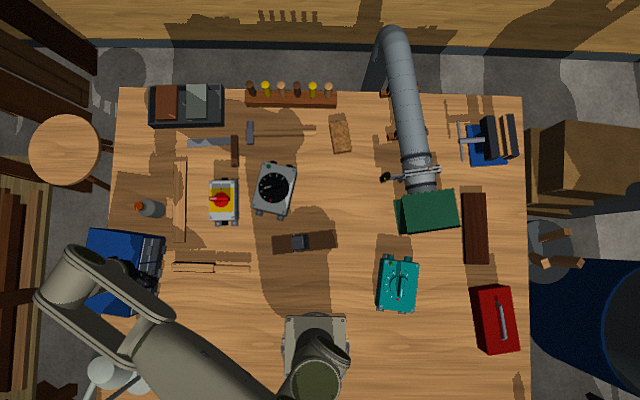

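View pics/scene0.png

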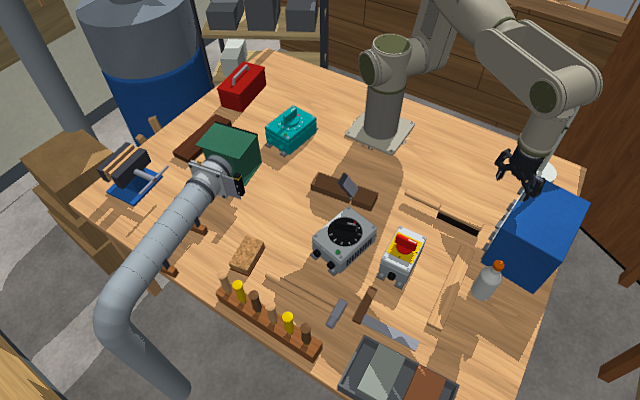

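The top view shows the isolator at about (222,200), the selector at (272,187) and the gate bar at (385,176). The hood is at (427,212), and the turquoise decoy is at (397,285). Next I'll zoom in on these.

```bash
cat > h.py <<'E'
import numpy as np, cv2
from bench import r, eyes
from scipy.spatial.transform import Rotation as Ro
def cam(n,s=None):
    c=eyes.get_calibration(n); K,D=np.array(c["mtx"]),np.array(c["D"])
    if n=="wrist":
        T=np.array(c["T_tool_cam"]); Rt=Ro.from_euler('xyz',s["tcp_rot"],degrees=True).as_matrix()
        Rw=Rt@T[:3,:3]; o=Rt@T[:3,3]+s["tool_pos"]; return K,D,Rw.T,-Rw.T@o
    return K,D,np.array(c["R"]),np.array(c["t"])
def plane(C,px,z):
    K,D,R,t=C; u=cv2.undistortPoints(np.float64(px).reshape(-1,1,2),K,D)[:,0]
    d=np.c_[u,np.ones(len(u))]@R; o=-R.T@t
    return o+d*((z-o[2])/d[:,2])[:,None]
def proj(C,X):
    K,D,R,t=C; return cv2.projectPoints(np.float64(X).reshape(-1,3),cv2.Rodrigues(R)[0],t,K,D)[0][:,0]
def blob(mask,n=1):
    k,l,st,ce=cv2.connectedComponentsWithStats(mask.astype(np.uint8)); i=1+np.argsort(-st[1:,4])[:n]
    return [(ce[j].round(1).tolist(),int(st[j,4])) for j in i]
E
python3 - <<'E'
from h import *
t=cv2.imread("pics/top0.png"); s=cv2.imread("pics/scene0.png")
f=lambda im,x,y,w,h:cv2.resize(im[y:y+h,x:x+w],(400,300),interpolation=cv2.INTER_CUBIC)
cv2.imwrite("pics/m1.png",np.vstack([np.hstack([f(t,195,147,120,90),f(t,365,147,100,75)]),np.hstack([f(s,305,200,132,99),f(s,180,140,80,60)])]))
C=cam("top")
print(plane(C,[(222,200),(272,187)],120),plane(C,[(385,176)],155))
h=cv2.cvtColor(t,cv2.COLOR_BGR2HSV)
m=((h[...,0]<8)|(h[...,0]>172))&(h[...,1]>180)&(h[...,2]>100); m[:,:195]=0;m[:,250:]=0; print(blob(m,2))
E
```

```text
[[503.15653153 323.70938196 120.        ]
 [551.38528842 155.55068794 120.        ]] [[ 591.99826429 -222.89672323  155.        ]]
[([220.7, 199.5], 157)]
```

View pics/m1.png

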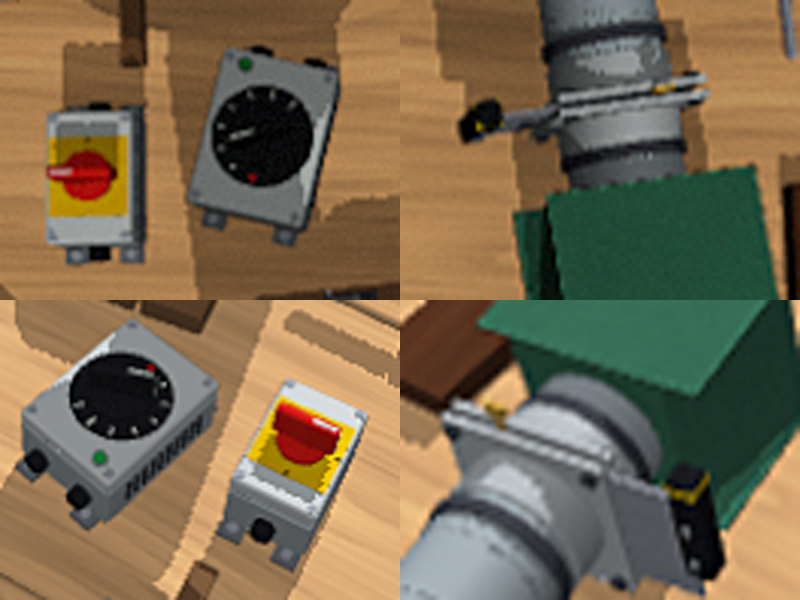

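The controller's red dot faces the robot, and the pointer sits roughly 70° clockwise of it. The isolator pointer is towards world +y (off), and the gate bar stands on the +y side (shut). I'll write a move helper and go above both knobs.

```bash
cat >> h.py <<'E'
def plan(x,y,z,yaw,n):
    s=r.sense(); p=s["tool_pos"]; R=Ro.from_euler('xyz',s["tcp_rot"],degrees=True)
    Rt=Ro.from_euler('xyz',[180,0,yaw],degrees=True); w=(R.inv()*Rt).as_rotvec()
    d=(np.array([x,y,z])-p)/n/1000
    print("t",round(s["time"],2),"pose",p.round(1),s["tcp_rot"].round(1),"F",s["ft_force"].round(1),"gap",round(s["finger_gap"],1))
    for i in range(n): print([ (R*Ro.from_rotvec(w*i/n)).inv().apply(d).round(4).tolist(), (w/n).round(4).tolist()])
E
python3 -c "
from h import *
plan(525,235,250,100,8)"
```

```text
t 0.15 pose [271.4 534.6 230.5] [-179.9   -0.   153.1] F [ 0.6 -0.4 -0.3] gap 85.4
[[-0.0452, -0.019, -0.0024], [-0.0002, 0.0001, 0.1158]]
[[-0.0471, -0.0137, -0.0024], [-0.0002, 0.0001, 0.1158]]
[[-0.0484, -0.0082, -0.0024], [-0.0002, 0.0001, 0.1158]]
[[-0.049, -0.0025, -0.0024], [-0.0002, 0.0001, 0.1158]]
[[-0.049, 0.0032, -0.0024], [-0.0002, 0.0001, 0.1158]]
[[-0.0483, 0.0088, -0.0024], [-0.0002, 0.0001, 0.1158]]
[[-0.0469, 0.0143, -0.0024], [-0.0002, 0.0001, 0.1158]]
[[-0.045, 0.0197, -0.0024], [-0.0002, 0.0001, 0.1158]]
```

Request:
play_rows([
  [[-0.045,-0.019,-0.003],[0,0,0.116],0],
  [[-0.047,-0.014,-0.003],[0,0,0.116],0],
  [[-0.048,-0.008,-0.003],[0,0,0.116],0],
  [[-0.049,-0.0025,-0.003],[0,0,0.116],0],
  [[-0.049,0.003,-0.003],[0,0,0.116],0],
  [[-0.048,0.009,-0.003],[0,0,0.116],0],
  [[-0.047,0.014,-0.003],[0,0,0.116],0],
  [[-0.045,0.02,-0.003],[0,0,0.116],0],
])

```text
time: 1.15
tool_pos: [524.6, 225.4, 251.9]
tcp_rot: [-179.7, 0.2, 98.6]
ft_force: [0.1, 0.4, 0.1]
finger_gap: 85.4
```

```bash
python3 - <<'E'
from h import *
s=r.sense(); im=eyes.snapshot("wrist")[:,:,::-1].copy(); print(s["tool_pos"],s["tcp_rot"],np.abs(s["qd"]).max())
np.save("pics/w1.npy",np.r_[s["tool_pos"],s["tcp_rot"]]); cv2.imwrite("pics/w1.png",im)
E
```

```text
[524.57132096 225.40751888 251.88993822] [-1.79704227e+02  1.61093118e-01  9.86255852e+01] 39.07640290527226
```

View pics/w1.png

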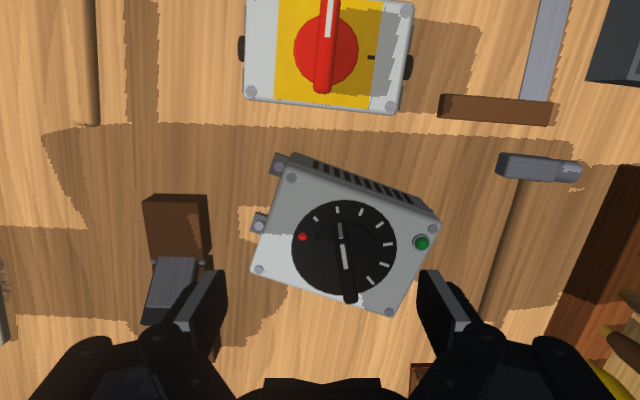

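The wrist view, taken while still moving, shows the selector dial centred near (343,248) with the red dot at (303,237). The pointer is up near the second bar (337,210), and the isolator is at (326,48). I'll let the arm settle and measure.

Request:
play_rows([
  [[-0.02,-0.02,0],[0,0,0],0],
  [[0,0,0],[0,0,0],0],
  [[0,0,0],[0,0,0],0],
])

```text
time: 1.58
tool_pos: [511.4, 195.8, 251.3]
tcp_rot: [-179.7, 0.4, 97.9]
ft_force: [-0.2, 1.2, 0.6]
finger_gap: 85.6
```

```bash
python3 - <<'E'
from h import *
s=r.sense(); im=eyes.snapshot("wrist")[:,:,::-1].copy(); print(s["tool_pos"],s["tcp_rot"],np.abs(s["qd"]).max())
np.save("pics/w2.npy",np.r_[s["tool_pos"],s["tcp_rot"]]); cv2.imwrite("pics/w2.png",im)
m=np.hstack([cv2.resize(im[120:330,220:430],(400,400),interpolation=cv2.INTER_CUBIC),cv2.resize(im[0:140,250:390],(400,400),interpolation=cv2.INTER_CUBIC)])
cv2.imwrite("pics/m2.png",m)
E
```

```text
[511.40425138 195.82187601 251.30061271] [-179.73214544    0.3517023    97.88296393] 0.4941186612228698
```

View pics/m2.png

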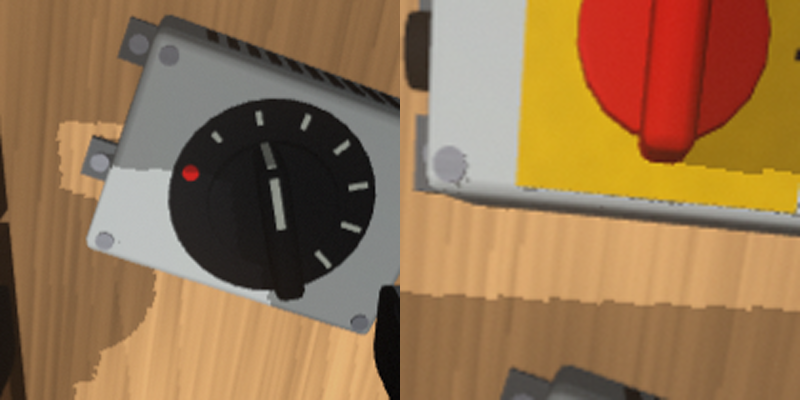

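```bash
python3 - <<'E'
from h import *
a=np.load("pics/w2.npy"); C=cam("wrist",dict(tool_pos=a[:3],tcp_rot=a[3:]))
f=lambda p:np.array(p)/(400/210)+[220,120]
az=lambda d:np.degrees(np.arctan2(d[1],d[0]))
D=plane(C,f([(190,173),(216,137),(259,118),(306,122),(342,147),(358,187),(351,227),(323,260)]),85)
(cx,cy),rad=cv2.minEnclosingCircle(np.float32(D[:,:2])); 
# circle fit
A=np.c_[2*D[:,:2],np.ones(8)]; b=(D[:,:2]**2).sum(1); x=np.linalg.lstsq(A,b,rcond=None)[0]; c=x[:2]
print("dialfit",c,[round(az(q[:2]-c),1) for q in D])
P=plane(C,f([(275,180),(281,228),(272,172),(289,296)]),132); print(P[:,:2],"ptr az",az(P[0]-P[1]),az(P[2]-P[3]),"mid",P[2:,:2].mean(0))
g=lambda p:np.array(p)/(400/140)+[250,0]
print("iso", proj(C,[[500,320,132]]))
# lid circle outline
E=plane(C,f([(168,194),(375,194),(275,98),(268,291)]),85);print(E)
im=cv2.imread("pics/w2.png");w=cv2.imread("pics/w1.png")
h=cv2.cvtColor(w,cv2.COLOR_BGR2HSV); m=((h[...,0]<8)|(h[...,0]>172))&(h[...,1]>150)&(h[...,2]>80); m[120:]=0; print(blob(m))
E
```

```text
dialfit [556.7112796  155.69400588] [np.float64(168.2), np.float64(138.2), np.float64(108.1), np.float64(77.9), np.float64(48.4), np.float64(17.7), np.float64(-11.6), np.float64(-42.1)]
[[547.84761687 184.33381714]
 [554.67054904 161.91598628]
 [545.88232817 187.83282354]
 [564.78574774 127.91679577]] ptr az 106.92777993068032 107.51040965946804 mid [555.33403796 157.87480965]
iso [[331.52337398  25.96622559]]
[[502.61512496 151.80980743  85.        ]
 [609.46320658 166.82843334  85.        ]
 [548.67886377 210.05623331  85.        ]
 [564.38662735 102.19283264  85.        ]]
[([325.7, 49.8], 3703)]
```

The fits agree: centre (556,156.5), pointer azimuth 108°, zero at 168°, so the knob is at click 2. I'll approach it.

```bash
python3 -c "
from h import *
plan(556,156.5,160,108,4)"
```

```text
t 1.62 pose [511.4 195.9 251.3] [-179.7    0.4   97.9] F [-0.1 -0.9  0.3] gap 85.4
[[-0.0112, 0.0098, 0.0228], [-0.0013, 0.0015, -0.0441]]
[[-0.0116, 0.0093, 0.0228], [-0.0013, 0.0015, -0.0441]]
[[-0.012, 0.0087, 0.0228], [-0.0013, 0.0015, -0.0441]]
[[-0.0124, 0.0082, 0.0228], [-0.0013, 0.0015, -0.0441]]
```

Request:
play_rows([
  [[-0.011,0.01,0.023],[-0.001,0.0015,-0.044],0],
  [[-0.0115,0.0095,0.023],[-0.001,0.0015,-0.044],0],
  [[-0.012,0.009,0.023],[-0.001,0.0015,-0.044],0],
  [[-0.0125,0.008,0.023],[-0.001,0.0015,-0.044],0],
  [[0,0,0],[0,0,0],0],
  [[0,0,0],[0,0,0],0],
])

```text
time: 2.38
tool_pos: [558.3, 162.6, 158.1]
tcp_rot: [179.9, -0.1, 108.7]
ft_force: [-0.1, 1.0, 0.5]
finger_gap: 85.7
```

```bash
python3 -c "
from h import *
plan(556,156.5,103,108,3)"
```

```text
t 2.38 pose [558.3 162.6 158.1] [ 1.799e+02 -1.000e-01  1.087e+02] F [-0.1  1.   0.5] gap 85.7
[[-0.0017, -0.0014, 0.0184], [0.0004, -0.0007, 0.0041]]
[[-0.0017, -0.0014, 0.0184], [0.0004, -0.0007, 0.0041]]
[[-0.0017, -0.0014, 0.0184], [0.0004, -0.0007, 0.0041]]
```

Request:
play_rows([
  [[-0.002,-0.0015,0.018],[0,-0.001,0.004],0],
  [[-0.002,-0.0015,0.018],[0,0,0.004],0],
  [[-0.002,-0.0015,0.018],[0,0,0.004],0],
  [[0,0,0],[0,0,0],0],
  [[0,0,0],[0,0,0],1],
  [[0,0,0],[0,0,0],1],
  [[0,0,0],[0,0,0],1],
  [[0,0,0],[0,0,0],1],
], force=40)

```text
time: 3.38
tool_pos: [556.8, 156.7, 103.3]
tcp_rot: [179.7, -0.0, 108.0]
ft_force: [-1.3, 0.7, 3.4]
finger_gap: 12.7
```

Request:
play_rows([
  [[0,0,0],[0,0,0],1],
  [[0,0,0],[0,0,0],1],
  [[0,0,0],[0,0,0],1],
  [[0,0,0],[0,0,0],1],
])

```text
time: 3.88
tool_pos: [556.8, 156.7, 103.4]
tcp_rot: [179.7, -0.0, 108.0]
ft_force: [0.1, -0.1, -1.2]
finger_gap: 13.2
```

The gripper has the bar (13 mm). I'll turn it counter-clockwise 60°.

Request:
play_rows([
  [[0,0,0],[0,0,-0.13],1],
  [[0,0,0],[0,0,-0.13],1],
  [[0,0,0],[0,0,-0.13],1],
  [[0,0,0],[0,0,-0.13],1],
  [[0,0,0],[0,0,-0.13],1],
  [[0,0,0],[0,0,-0.13],1],
  [[0,0,0],[0,0,-0.13],1],
  [[0,0,0],[0,0,-0.13],1],
])

```text
time: 4.88
tool_pos: [557.1, 157.1, 103.4]
tcp_rot: [179.7, 0.3, 169.4]
ft_force: [0.2, -0.6, -0.9]
finger_gap: 13.3
```

Request:
play_rows([
  [[0,0,0],[0,0,0],1],
])

```text
time: 5.0
tool_pos: [557.1, 157.1, 103.4]
tcp_rot: [179.7, 0.3, 169.3]
ft_force: [0.3, -0.2, -0.7]
finger_gap: 13.1
```

```bash
python3 -c "
from h import *
s=r.sense();print(s['wrist_torque'])
plan(556,156.5,103,168,1)"
```

```text
[-0.02103792  0.09509994 -0.1438348 ]
t 5.0 pose [557.1 157.1 103.4] [179.7   0.3 169.3] F [ 0.3 -0.2 -0.7] gap 13.1
[[0.001, -0.0008, 0.0004], [0.0047, 0.005, 0.0234]]
```

The selector is at zero (yaw 169°). I'll release and rise.

Request:
play_rows([
  [[0,0,0],[0,0,0],0],
  [[0,0,0],[0,0,0],0],
  [[0,0,0],[0,0,0],0],
  [[0,0,-0.045],[0,0,0],0],
  [[0,0,-0.045],[0,0,0],0],
  [[0,0,-0.055],[0,0,0],0],
  [[0,0,0],[0,0,0],0],
])

```text
time: 5.88
tool_pos: [555.7, 156.5, 252.3]
tcp_rot: [179.8, 0.2, 168.9]
ft_force: [0.4, -0.3, 0.7]
finger_gap: 85.4
```

```bash
python3 - <<'E'
from h import *
s=r.sense(); im=eyes.snapshot("wrist")[:,:,::-1].copy(); np.save("pics/w3.npy",np.r_[s["tool_pos"],s["tcp_rot"]]); cv2.imwrite("pics/w3.png",im)
plan(580,-190,255,100,8)
E
```

```text
t 5.92 pose [554.3 156.2 249. ] [179.9  -0.  168.9] F [-0.2 -0.1 -0.6] gap 85.6
[[-0.0115, -0.0418, -0.0008], [0.0002, -0.0002, 0.1502]]
[[-0.0176, -0.0396, -0.0008], [0.0002, -0.0002, 0.1502]]
[[-0.0234, -0.0366, -0.0008], [0.0002, -0.0002, 0.1502]]
[[-0.0286, -0.0327, -0.0008], [0.0002, -0.0002, 0.1502]]
[[-0.0331, -0.028, -0.0008], [0.0002, -0.0002, 0.1502]]
[[-0.037, -0.0227, -0.0008], [0.0002, -0.0002, 0.1502]]
[[-0.04, -0.0169, -0.0008], [0.0002, -0.0002, 0.1502]]
[[-0.042, -0.0108, -0.0008], [0.0002, -0.0002, 0.1502]]
```

Request:
play_rows([
  [[-0.0115,-0.042,-0.002],[0,0,0.15],0],
  [[-0.0175,-0.0395,-0.001],[0,0,0.15],0],
  [[-0.0235,-0.0365,-0.001],[0,0,0.15],0],
  [[-0.0285,-0.0325,-0.001],[0,0,0.15],0],
  [[-0.033,-0.028,-0.001],[0,0,0.15],0],
  [[-0.037,-0.0225,-0.001],[0,0,0.15],0],
  [[-0.04,-0.017,-0.001],[0,0,0.15],0],
  [[-0.042,-0.011,-0.001],[0,0,0.15],0],
])

```text
time: 6.92
tool_pos: [570.1, -196.0, 243.6]
tcp_rot: [-179.1, -0.5, 98.1]
ft_force: [-0.1, -0.3, 0.1]
finger_gap: 85.3
```

Request:
play_rows([
  [[0,0,0],[0,0,0],0],
  [[0,0,0],[0,0,0],0],
])

```text
time: 7.18
tool_pos: [568.4, -198.4, 240.0]
tcp_rot: [-178.8, -0.6, 97.8]
ft_force: [-0.3, -0.0, -0.4]
finger_gap: 85.4
```

```bash
python3 - <<'E'
from h import *
s=r.sense(); im=eyes.snapshot("wrist")[:,:,::-1].copy(); print(s["tool_pos"],s["tcp_rot"],np.abs(s["qd"]).max())
np.save("pics/w4.npy",np.r_[s["tool_pos"],s["tcp_rot"]]); cv2.imwrite("pics/w4.png",im)
a=cv2.resize(cv2.imread("pics/w3.png"),(400,250)); cv2.imwrite("pics/m4.png",np.vstack([im,np.hstack([a[50:,:],np.zeros((200,240,3),np.uint8)])]))
E
```

```text
[ 568.43235456 -198.37351618  239.96019765] [-178.83616023   -0.62949485   97.76660467] 0.9740668505585268
```

View pics/m4.png

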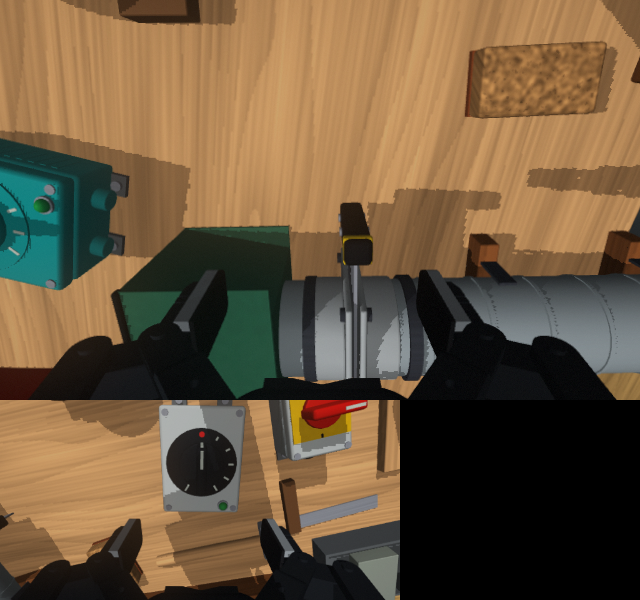

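The lower inset shows the selector pointer on the red dot, so it is at zero. The gate bar's top face spans roughly (344..372, 238..264). I'll compute the grip position and axis.

```bash
python3 - <<'E'
from h import *
a=np.load("pics/w4.npy"); C=cam("wrist",dict(tool_pos=a[:3],tcp_rot=a[3:]))
P=plane(C,[(343.5,238),(371,238),(372.5,264),(344.5,264)],155); print(P[:,:2],P.mean(0))
T=cam("top"); f=lambda p:np.array(p)/4+[365,147]
H=plane(T,f([(548,195),(752,168)]),148); d=H[0]-H[1]; print("hood az",np.degrees(np.arctan2(d[1],d[0])))
H=plane(C,[(290,227),(290,291)],148);print(H)
H=plane(C,[(112,292),(268,290)],148); d=H[1]-H[0]; print("hood xaz",np.degrees(np.arctan2(d[1],d[0])))
c=P.mean(0); plan(c[0],c[1],175,98.8,2)
E
```

```text
[[ 584.95762845 -216.50457139]
 [ 605.08671417 -213.56728276]
 [ 610.12990475 -234.62138589]
 [ 589.0796474  -237.72967563]] [ 597.31347369 -225.60572892  155.        ]
hood az 98.6532353590171
[[ 544.20099966 -216.43357317  148.        ]
 [ 550.12178817 -272.17045731  148.        ]]
hood xaz 9.55706089972773
t 7.22 pose [ 568.3 -198.2  239.9] [-178.8   -0.6   97.8] F [-0.3  0.5 -0.4] gap 85.1
[[-0.0159, 0.0132, 0.032], [-0.0102, -0.0055, -0.0088]]
[[-0.0158, 0.0127, 0.0322], [-0.0102, -0.0055, -0.0088]]
```

Request:
play_rows([
  [[-0.016,0.013,0.032],[-0.01,-0.0055,-0.009],0],
  [[-0.016,0.013,0.032],[-0.01,-0.0055,-0.009],0],
  [[0,0,0],[0,0,0],0],
  [[0,0,0],[0,0,0],0],
])

```text
time: 7.72
tool_pos: [599.1, -221.3, 175.0]
tcp_rot: [179.9, -0.0, 99.3]
ft_force: [-0.0, 0.0, -0.4]
finger_gap: 85.0
```

```bash
python3 -c "
from h import *
plan(597.2,-225.5,114,99,3)"
```

```text
t 7.72 pose [ 599.1 -221.3  175. ] [179.9  -0.   99.3] F [-0.   0.  -0.4] gap 85.0
[[-0.0013, -0.0009, 0.0203], [0.0003, -0.0001, 0.0019]]
[[-0.0013, -0.0009, 0.0203], [0.0003, -0.0001, 0.0019]]
[[-0.0013, -0.0009, 0.0203], [0.0003, -0.0001, 0.0019]]
```

Request:
play_rows([
  [[-0.001,-0.001,0.02],[0,0,0.002],0],
  [[-0.001,-0.001,0.02],[0,0,0.002],0],
  [[-0.001,-0.001,0.02],[0,0,0.002],0],
  [[0,0,0],[0,0,0],0],
  [[0,0,0],[0,0,0],1],
  [[0,0,0],[0,0,0],1],
  [[0,0,0],[0,0,0],1],
  [[0,0,0],[0,0,0],1],
], force=50)

```text
time: 8.72
tool_pos: [597.9, -224.2, 114.5]
tcp_rot: [179.7, 0.1, 99.1]
ft_force: [4.4, 1.1, -2.9]
finger_gap: 21.3
```

Request:
play_rows([
  [[0,0,0],[0,0,0],1],
  [[0,0,0],[0,0,0],1],
  [[0.01,0,0],[0,0,0],1],
  [[0.015,0,0],[0,0,0],1],
  [[0.015,0,0],[0,0,0],1],
])

```text
time: 9.35
tool_pos: [591.5, -185.5, 114.4]
tcp_rot: [179.7, 0.3, 99.0]
ft_force: [2.4, -3.3, -2.0]
finger_gap: 21.2
```

Request:
play_rows([
  [[0.015,0,0],[0,0,0],1],
  [[0.015,0,0],[0,0,0],1],
  [[0.015,0,0],[0,0,0],1],
  [[0.012,0,0],[0,0,0],1],
  [[0.006,0,0],[0,0,0],1],
  [[0.002,0,0],[0,0,0],1],
])

```text
time: 10.1
tool_pos: [582.9, -133.0, 115.2]
tcp_rot: [179.4, 2.0, 98.7]
ft_force: [5.5, -6.9, -4.7]
finger_gap: 21.8
```

Request:
play_rows([
  [[0.008,0,0],[0,0,0],1],
  [[0.008,0,0],[0,0,0],1],
  [[0.004,0,0],[0,0,0],1],
])

```text
time: 10.48
tool_pos: [582.7, -131.2, 115.5]
tcp_rot: [179.1, 3.8, 98.2]
ft_force: [8.5, -18.1, -9.7]
finger_gap: 21.1
```

```bash
python3 -c "
from h import *
s=r.sense();print(s['wrist_torque'])
plan(580.8,-120.5,115,99,2)"
```

```text
[-2.21121842 -0.1858097  -0.10635831]
t 10.47 pose [ 582.7 -131.2  115.5] [179.1   3.8  98.2] F [  8.5 -18.1  -9.7] gap 21.1
[[0.0054, -0.0002, -0.0001], [0.0075, 0.0329, -0.0068]]
[[0.0054, -0.0002, 0.0001], [0.0075, 0.0329, -0.0068]]
```

The force has risen to 18 N after 94 mm, which suggests the end stop. I'll release and check with the camera.

Request:
play_rows([
  [[0,0,0],[0,0,0],0],
  [[0,0,0],[0,0,0],0],
  [[0,0,0],[0,0,0],0],
  [[0,0,-0.045],[0,-0.03,0],0],
  [[0,0,-0.045],[0,-0.03,0],0],
  [[0,0,-0.045],[0,0,0],0],
  [[0,0,0],[0,0,0],0],
  [[0,0,0],[0,0,0],0],
])

```text
time: 11.48
tool_pos: [577.6, -112.7, 252.8]
tcp_rot: [179.2, 7.0, 98.3]
ft_force: [-0.6, -0.2, -0.6]
finger_gap: 84.9
```

```bash
python3 - <<'E'
from h import *
s=r.sense(); im=eyes.snapshot("wrist")[:,:,::-1].copy(); print(s["tool_pos"],s["tcp_rot"],np.abs(s["qd"]).max())
np.save("pics/w5.npy",np.r_[s["tool_pos"],s["tcp_rot"]]); cv2.imwrite("pics/w5.png",im)
t=eyes.snapshot("top")[:,:,::-1]; cv2.imwrite("pics/top5.png",t)
cv2.imwrite("pics/m5.png",np.hstack([im[120:400,200:480],cv2.resize(t[145:215,370:440],(280,280),interpolation=cv2.INTER_CUBIC)]))
E
```

```text
[ 577.57321452 -112.74817661  252.83673074] [179.18040997   6.97828809  98.2829624 ] 1.586282115199105
```

View pics/m5.png

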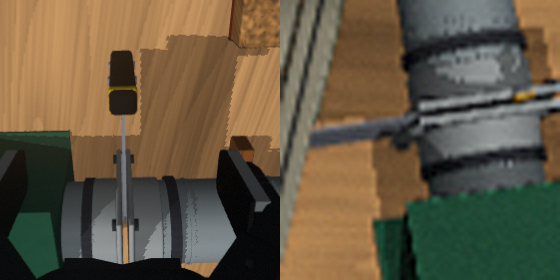

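```bash
python3 - <<'E'
from h import *
a=np.load("pics/w5.npy"); C=cam("wrist",dict(tool_pos=a[:3],tcp_rot=a[3:]))
P=plane(C,[(309,208),(336.5,208),(336.5,235),(310,235)],155); c=P.mean(0); print(P[:,:2],c)
b=np.array([597.3,-225.6]); print("travel",np.linalg.norm(c[:2]-b))
# frame end (y=65,z 140) top of frame end at crop ~(124,150)
print(plane(C,[(324,272)],140), plane(C,[(324,284)],140))
g=b-110*np.array([np.cos(np.radians(99)),np.sin(np.radians(99))]); y=np.array([np.cos(np.radians(99)),np.sin(np.radians(99))])
print("origin if shut",g)
for v in (0,.008,.012): 
  o=c[:2]-y*(215-v*1000); print(v,"thumb px",proj(C,[[*(o-20*y),162]]),proj(C,[[*(o+65*y),140]]))
h=cv2.cvtColor(cv2.imread("pics/top5.png"),cv2.COLOR_BGR2HSV)
m=(h[...,0]>18)&(h[...,0]<35)&(h[...,1]>170)&(h[...,2]>90); m[:,:405]=0;m[:,440:]=0;m[:150]=0;m[190:]=0; B=blob(m); print(B)
t=plane(cam("top"),[B[0][0]],160)[0,:2]; print("thumb",t,"origin",t+20*y,"bar y",(c[:2]-t-20*y)@y,"bar y before",(b-t-20*y)@y)
plan(c[0],c[1],175,99,3)
E
```

```text
[[ 570.9353931  -128.4225426 ]
 [ 591.7595202  -125.49638778]
 [ 595.73180608 -149.21751206]
 [ 574.83414287 -152.12280127]] [ 583.31521556 -138.81481093  155.        ]
travel 87.90473956549242
[[ 593.28890018 -197.81857811  140.        ]] [[ 595.31347791 -211.25287394  140.        ]]
origin if shut [ 614.50779115 -334.24571747]
0 thumb px [[325.05145724 416.67257676]] [[324.05369998 343.66928505]]
0.008 thumb px [[325.00599173 412.0486404 ]] [[323.99492028 338.00341995]]
0.012 thumb px [[324.98290668 409.70109042]] [[323.96505623 335.12502459]]
[([430.0, 169.0], 3)]
thumb [ 618.36247488 -372.65153533] origin [ 615.23378558 -352.89776852] bar y 216.44040555821184 bar y before 128.53598390298365
t 11.57 pose [ 577.6 -113.1  252.7] [179.2   7.   98.3] F [ 0.5 -1.   0.4] gap 85.2
[[-0.0056, 0.0003, 0.0268], [0.0045, 0.0407, -0.004]]
[[-0.0066, 0.0004, 0.0265], [0.0045, 0.0407, -0.004]]
[[-0.0077, 0.0004, 0.0262], [0.0045, 0.0407, -0.004]]
```

```bash
python3 - <<'E'
from h import *
y=np.array([np.cos(np.radians(99)),np.sin(np.radians(99))])
for n,bar in (("w4",[597.3,-225.6]),("w5",[583.3,-138.8])):
  a=np.load(f"pics/{n}.npy"); C=cam("wrist",dict(tool_pos=a[:3],tcp_rot=a[3:]))
  for o in ([615.2,-352.9],[614.5,-334.2]): print(n,o,proj(C,[[*(o+65*y),z] for z in (0,40,127,140)]).round(0).tolist())
E
```

```text
w4 [615.2, -352.9] [[345.0, 242.0], [347.0, 257.0], [352.0, 302.0], [353.0, 311.0]]
w4 [614.5, -334.2] [[347.0, 228.0], [349.0, 242.0], [355.0, 283.0], [356.0, 292.0]]
w5 [615.2, -352.9] [[321.0, 263.0], [321.0, 282.0], [322.0, 335.0], [322.0, 345.0]]
w5 [614.5, -334.2] [[322.0, 252.0], [323.0, 270.0], [324.0, 322.0], [324.0, 331.0]]
```

```bash
python3 - <<'E'
import cv2,numpy as np
a=cv2.imread("pics/w5.png")[200:400,260:400]; b=cv2.imread("pics/w4.png")[200:400,285:425]
cv2.imwrite("pics/m6.png",np.hstack([cv2.resize(v,(399,570),interpolation=cv2.INTER_CUBIC) for v in (a,b)]))
E
```

```text
(no output)
```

View pics/m6.png

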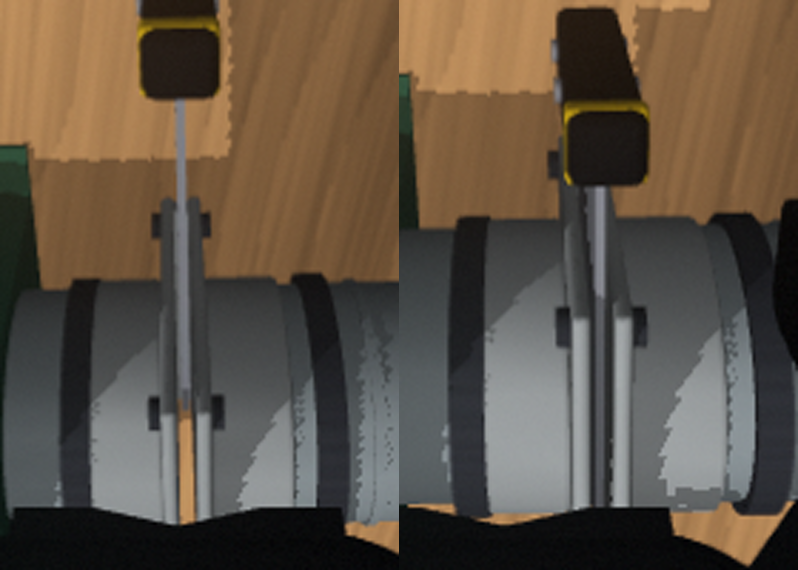

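The frame corners project exactly where the bar-at-216 mm estimate predicts: row 345 now and 311 before. The gate had started about 18 mm open and is now at its stop. Next, the isolator.

```bash
python3 -c "
from h import *
plan(495,310,250,90,8)"
```

```text
t 11.57 pose [ 577.6 -113.1  252.7] [179.2   7.   98.3] F [ 0.5 -1.   0.4] gap 85.2
[[0.0535, -0.0025, -0.0062], [0.0029, 0.0151, 0.0181]]
[[0.0535, -0.0035, -0.0054], [0.0029, 0.0151, 0.0181]]
[[0.0535, -0.0045, -0.0046], [0.0029, 0.0151, 0.0181]]
[[0.0535, -0.0055, -0.0038], [0.0029, 0.0151, 0.0181]]
[[0.0534, -0.0065, -0.003], [0.0029, 0.0151, 0.0181]]
[[0.0533, -0.0074, -0.0021], [0.0029, 0.0151, 0.0181]]
[[0.0532, -0.0084, -0.0013], [0.0029, 0.0151, 0.0181]]
[[0.0531, -0.0094, -0.0005], [0.0029, 0.0151, 0.0181]]
```

Request:
play_rows([
  [[0.0535,-0.0025,-0.0065],[0.003,0.015,0.018],0],
  [[0.0535,-0.0035,-0.0055],[0.003,0.015,0.018],0],
  [[0.0535,-0.0045,-0.005],[0.003,0.015,0.018],0],
  [[0.0535,-0.0055,-0.004],[0.003,0.015,0.018],0],
  [[0.0535,-0.0065,-0.003],[0.003,0.015,0.018],0],
  [[0.0535,-0.0075,-0.0025],[0.003,0.015,0.018],0],
  [[0.053,-0.0085,-0.0015],[0.003,0.015,0.018],0],
  [[0.053,-0.0095,-0.001],[0.003,0.015,0.018],0],
])

```text
time: 12.58
tool_pos: [489.3, 317.7, 239.3]
tcp_rot: [-178.8, 0.1, 89.3]
ft_force: [0.3, 0.3, 0.3]
finger_gap: 85.5
```

Request:
play_rows([
  [[0,0,0],[0,0,0],0],
  [[0,0,0],[0,0,0],0],
  [[0,0,0],[0,0,0],0],
])

```text
time: 12.95
tool_pos: [487.0, 318.9, 235.2]
tcp_rot: [-178.4, 0.2, 89.4]
ft_force: [-0.4, 0.4, -0.3]
finger_gap: 84.5
```

```bash
python3 - <<'E'
from h import *
s=r.sense(); im=eyes.snapshot("wrist")[:,:,::-1].copy(); print(s["tool_pos"],s["tcp_rot"],np.abs(s["qd"]).max())
np.save("pics/w6.npy",np.r_[s["tool_pos"],s["tcp_rot"]]); cv2.imwrite("pics/w6.png",im)
cv2.imwrite("pics/m7.png",cv2.resize(im[110:310,210:430],(660,600),interpolation=cv2.INTER_CUBIC))
E
```

```text
[486.95520333 318.94714601 235.15184196] [-178.42638297    0.21689068   89.44578029] 0.5437444073104266
```

View pics/m7.png

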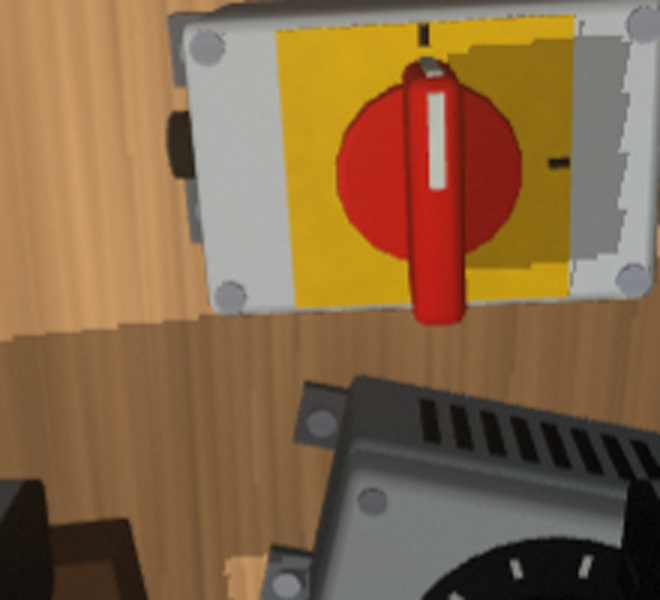

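The isolator bar's top face runs from (434,80) to (439,320) in the crop, and the skirt is centred near (429,172). It is in the off position.

```bash
python3 - <<'E'
from h import *
a=np.load("pics/w6.npy"); C=cam("wrist",dict(tool_pos=a[:3],tcp_rot=a[3:]))
f=lambda p:np.array(p)/3+[210,110]
P=plane(C,f([(434,80),(439.5,320),(437,94),(438,187)]),132); d=P[0]-P[1]; e=P[2]-P[3]
az=lambda d:np.degrees(np.arctan2(d[1],d[0]))
print(P[:2].mean(0),np.linalg.norm(d),az(d),az(e)); S=plane(C,f([(336,172),(522,172)]),96); print(S,S.mean(0))
M=plane(C,f([(424,35),(559,163)]),85); print("ticks az",[az(m-P[:2].mean(0)) for m in M])
plan(P[:2].mean(0)[0],P[:2].mean(0)[1],160,89,3)
E
```

```text
[509.39425655 338.11600505 132.        ] 62.07817011253052 92.6079788124071 91.95046533955049
[[483.10734473 338.36451098  96.        ]
 [535.97111187 338.20488639  96.        ]] [509.5392283  338.28469868  96.        ]
ticks az [np.float64(92.00632876356221), np.float64(0.3550512132970761)]
t 13.0 pose [487.  318.8 235.2] [-178.4    0.2   89.4] F [-0.1 -0.3 -0.5] gap 85.6
[[0.0066, 0.0081, 0.0248], [-0.0091, 0.0013, 0.0025]]
[[0.0066, 0.0078, 0.0249], [-0.0091, 0.0013, 0.0025]]
[[0.0066, 0.0076, 0.025], [-0.0091, 0.0013, 0.0025]]
```

Request:
play_rows([
  [[0.0065,0.008,0.025],[-0.009,0.0015,-0.015],0],
  [[0.0065,0.008,0.025],[-0.009,0.0015,-0.015],0],
  [[0.0065,0.0075,0.025],[-0.009,0.0015,-0.01],0],
  [[0,0,0],[0,0,0],0],
  [[0,0,0],[0,0,0],0],
])

```text
time: 13.62
tool_pos: [512.7, 333.8, 160.2]
tcp_rot: [179.8, -0.1, 91.3]
ft_force: [-0.4, 0.2, -0.0]
finger_gap: 85.6
```

```bash
python3 -c "
from h import *
plan(509.5,338.2,103,91.5,3)"
```

```text
t 13.62 pose [512.7 333.8 160.2] [ 1.798e+02 -1.000e-01  9.130e+01] F [-0.4  0.2 -0. ] gap 85.6
[[0.0015, -0.0011, 0.0191], [0.001, -0.0006, -0.0009]]
[[0.0015, -0.0011, 0.0191], [0.001, -0.0006, -0.0009]]
[[0.0015, -0.0011, 0.0191], [0.001, -0.0006, -0.0009]]
```

Request:
play_rows([
  [[0.0015,-0.001,0.019],[0.001,0,-0.001],0],
  [[0.0015,-0.001,0.019],[0.001,0,-0.001],0],
  [[0.0015,-0.001,0.019],[0.001,0,-0.001],0],
  [[0,0,0],[0,0,0],0],
  [[0,0,0],[0,0,0],1],
  [[0,0,0],[0,0,0],1],
  [[0,0,0],[0,0,0],1],
  [[0,0,0],[0,0,0],1],
], force=40)

```text
time: 14.62
tool_pos: [510.2, 339.0, 102.4]
tcp_rot: [179.9, -0.2, 91.5]
ft_force: [-14.0, -1.0, 18.5]
finger_gap: 13.7
```

Request:
play_rows([
  [[0,0,0],[0,0,0],1],
  [[0,0,0],[0,0,0],1],
])

```text
time: 14.88
tool_pos: [509.9, 339.0, 102.5]
tcp_rot: [179.9, -0.2, 91.5]
ft_force: [-1.2, -0.5, -1.8]
finger_gap: 13.3
```

Gripped. Turning clockwise 90°.

Request:
play_rows([
  [[0,0,0],[0,0,0.13],1],
  [[0,0,0],[0,0,0.17],1],
  [[0,0,0],[0,0,0.17],1],
  [[0,0,0],[0,0,0.17],1],
  [[0,0,0],[0,0,0.17],1],
  [[0,0,0],[0,0,0.17],1],
  [[0,0,0],[0,0,0.17],1],
  [[0,0,0],[0,0,0.17],1],
])

```text
time: 15.88
tool_pos: [510.9, 338.0, 102.5]
tcp_rot: [-179.9, -0.2, 13.5]
ft_force: [-1.9, -0.9, -0.1]
finger_gap: 13.4
```

Request:
play_rows([
  [[0,0,0],[0,0,0.13],1],
  [[0,0,0],[0,0,0.08],1],
  [[0,0,0],[0,0,0],1],
])

```text
time: 16.25
tool_pos: [510.9, 337.9, 102.5]
tcp_rot: [-179.9, -0.2, 1.0]
ft_force: [-1.3, -1.2, 0.9]
finger_gap: 13.4
```

Request:
play_rows([
  [[0,0,0],[0,0,0],0],
  [[0,0,0],[0,0,0],0],
  [[0,0,0],[0,0,0],0],
  [[0,0,-0.05],[0,0,0],0],
  [[0,0,-0.05],[0,0,0],0],
  [[0,0,-0.05],[0,0,0],0],
  [[0,0,0],[0,0,-0.17],0],
  [[0,0,0],[0,0,-0.17],0],
])

```text
time: 17.25
tool_pos: [510.9, 337.4, 257.7]
tcp_rot: [-180.0, -0.3, 21.2]
ft_force: [-0.3, 0.4, -1.0]
finger_gap: 85.4
```

Request:
play_rows([
  [[0,0,0],[0,0,-0.17],0],
  [[0,0,0],[0,0,-0.17],0],
  [[0,0,0],[0,0,-0.17],0],
  [[0,0,0],[0,0,-0.17],0],
  [[0,0,0],[0,0,-0.17],0],
  [[0,0,0],[0,0,-0.17],0],
  [[0,0,0],[0,0,-0.17],0],
  [[0,0,0],[0,0,-0.17],0],
])

```text
time: 18.25
tool_pos: [512.2, 337.6, 259.7]
tcp_rot: [179.4, -0.2, 101.9]
ft_force: [0.3, -0.4, 0.7]
finger_gap: 85.2
```

Request:
play_rows([
  [[0,0,0],[0,0,-0.17],0],
  [[0,0,0],[0,0,-0.17],0],
  [[0,0,0],[0,0,-0.17],0],
  [[0,0,0],[0,0,-0.17],0],
  [[0,0,0],[0,0,0],0],
])

```text
time: 18.88
tool_pos: [512.7, 337.5, 260.2]
tcp_rot: [179.4, 0.3, 142.2]
ft_force: [-0.8, 1.3, -0.4]
finger_gap: 85.2
```

```bash
python3 - <<'E'
from h import *
im=eyes.snapshot("wrist")[:,:,::-1]; cv2.imwrite("pics/w8.png",im)
plan(556.3,156.5,200,168.2,5)
E
```

```text
t 18.93 pose [512.7 337.5 260.1] [179.4   0.3 142.1] F [-0.3  0.5 -0.1] gap 85.3
[[-0.0291, -0.0233, 0.0119], [0.0019, 0.0014, -0.0912]]
[[-0.0268, -0.0259, 0.0119], [0.0019, 0.0014, -0.0912]]
[[-0.0244, -0.0282, 0.0119], [0.0019, 0.0014, -0.0912]]
[[-0.0217, -0.0303, 0.012], [0.0019, 0.0014, -0.0912]]
[[-0.0189, -0.0321, 0.012], [0.0019, 0.0014, -0.0912]]
```

View pics/w8.png

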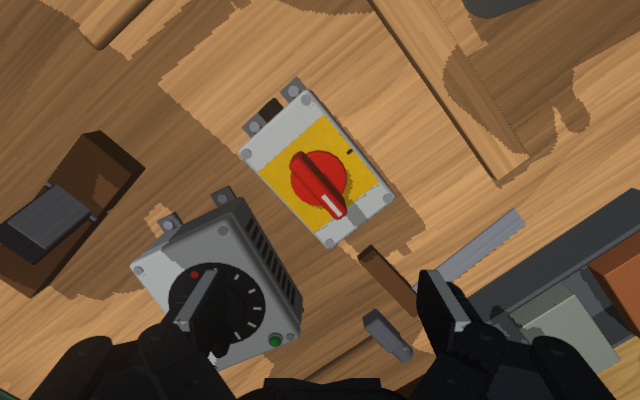

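The isolator pointer, (332,205) from centre (318,180), now points along the box's +x, so it is on. Back to the selector.

Request:
play_rows([
  [[-0.029,-0.0235,0.012],[0.002,0.0015,-0.09],0],
  [[-0.027,-0.026,0.012],[0.002,0.0015,-0.09],0],
  [[-0.0245,-0.028,0.012],[0.002,0.0015,-0.09],0],
  [[-0.0215,-0.0305,0.012],[0.002,0.0015,-0.09],0],
  [[-0.019,-0.032,0.012],[0.002,0.0015,-0.09],0],
  [[0,0,0],[0,0,0],0],
  [[0,0,0],[0,0,0],0],
])

```text
time: 19.8
tool_pos: [556.7, 151.9, 199.0]
tcp_rot: [179.9, 0.1, 167.1]
ft_force: [0.8, 0.4, 1.1]
finger_gap: 85.5
```

```bash
python3 -c "
from h import *
plan(556.5,156.8,150,168.2,2)"
```

```text
t 19.8 pose [556.7 151.9 199. ] [1.799e+02 1.000e-01 1.671e+02] F [0.8 0.4 1.1] gap 85.5
[[0.0007, 0.0023, 0.0245], [0.0008, 0.0006, -0.0095]]
[[0.0006, 0.0023, 0.0245], [0.0008, 0.0006, -0.0095]]
```

Request:
play_rows([
  [[0.0005,0.0025,0.0245],[0.001,0,-0.01],0],
  [[0.0005,0.0025,0.0245],[0.001,0,-0.01],0],
  [[0,0,0],[0,0,0],0],
])

```text
time: 20.18
tool_pos: [557.6, 160.4, 151.3]
tcp_rot: [179.9, 0.3, 168.0]
ft_force: [0.6, -0.1, 0.4]
finger_gap: 85.9
```

```bash
python3 -c "
from h import *
plan(556.5,156.8,103.5,168.2,3)"
```

```text
t 20.18 pose [557.6 160.4 151.3] [179.9   0.3 168. ] F [ 0.6 -0.1  0.4] gap 85.9
[[0.0002, -0.0013, 0.0159], [0.0006, 0.0015, -0.0009]]
[[0.0002, -0.0013, 0.0159], [0.0006, 0.0015, -0.0009]]
[[0.0001, -0.0013, 0.0159], [0.0006, 0.0015, -0.0009]]
```

Request:
play_rows([
  [[0,-0.0015,0.016],[0.0005,0.0015,-0.001],0],
  [[0,-0.0015,0.016],[0.0005,0.0015,-0.001],0],
  [[0,-0.001,0.016],[0.0005,0.0015,-0.001],0],
  [[0,0,0],[0,0,0],0],
  [[0,0,0],[0,0,0],1],
  [[0,0,0],[0,0,0],1],
  [[0,0,0],[0,0,0],1],
  [[0,0,0],[0,0,0],1],
], force=40)

```text
time: 21.18
tool_pos: [559.0, 157.2, 104.1]
tcp_rot: [179.9, 0.3, 168.1]
ft_force: [-7.2, -12.2, 8.5]
finger_gap: 13.2
```

Request:
play_rows([
  [[0,0,0],[0,0,0],1],
  [[0,0,0],[0,0,0],1],
])

```text
time: 21.42
tool_pos: [558.9, 156.9, 104.2]
tcp_rot: [179.9, 0.2, 168.1]
ft_force: [-0.5, 0.2, -0.9]
finger_gap: 13.3
```

Request:
play_rows([
  [[0,0,0],[0,0,0.15],1],
  [[0,0,0],[0,0,0.15],1],
  [[0,0,0],[0,0,0.15],1],
  [[0,0,0],[0,0,0.15],1],
  [[0,0,0],[0,0,0.15],1],
  [[0,0,0],[0,0,0.15],1],
  [[0,0,0],[0,0,0.15],1],
  [[0,0,0],[0,0,0.15],1],
])

```text
time: 22.42
tool_pos: [557.1, 155.0, 104.2]
tcp_rot: [180.0, 0.2, 97.3]
ft_force: [-2.8, -1.8, 2.0]
finger_gap: 13.3
```

Request:
play_rows([
  [[0,0,0],[0,0,0.15],1],
  [[0,0,0],[0,0,0.15],1],
  [[0,0,0],[0,0,0.15],1],
  [[0,0,0],[0,0,0],1],
])

```text
time: 22.92
tool_pos: [556.0, 155.1, 104.2]
tcp_rot: [-180.0, 0.3, 70.7]
ft_force: [-1.7, -1.5, -0.4]
finger_gap: 13.2
```

Request:
play_rows([
  [[0,0,0],[0,0,0.13],1],
  [[0,0,0],[0,0,0.13],1],
  [[0,0,0],[0,0,0.12],1],
  [[0,0,0],[0,0,0],1],
])

```text
time: 23.42
tool_pos: [555.2, 155.4, 104.2]
tcp_rot: [180.0, 0.3, 49.3]
ft_force: [-1.7, -1.6, -0.6]
finger_gap: 13.0
```

Yaw is 49.3° against a target of 48.2°, which is well inside click 4. I'll release, rise and check.

Request:
play_rows([
  [[0,0,0],[0,0,0],0],
  [[0,0,0],[0,0,0],0],
  [[0,0,0],[0,0,0],0],
  [[0,0,-0.05],[0,0,0],0],
  [[0,0,-0.05],[0,0,0],0],
  [[0,0,-0.06],[0,0,0],0],
  [[0,0,0],[0,0,0],0],
  [[0,0,0],[0,0,0],0],
])

```text
time: 24.42
tool_pos: [555.6, 156.3, 268.0]
tcp_rot: [-180.0, 0.3, 50.0]
ft_force: [0.1, 0.7, -0.5]
finger_gap: 85.2
```

```bash
python3 - <<'E'
from h import *
s=r.sense(); w=eyes.snapshot("wrist")[:,:,::-1]; sc=eyes.snapshot("scene")[:,:,::-1]; t=eyes.snapshot("top")[:,:,::-1]
print(s["tool_pos"],s["tcp_rot"],s["ft_force"])
np.save("pics/w9.npy",np.r_[s["tool_pos"],s["tcp_rot"]]); cv2.imwrite("pics/w9.png",w); cv2.imwrite("pics/top9.png",t)
a=cv2.resize(w[100:300,220:420],(400,400),interpolation=cv2.INTER_CUBIC); b=cv2.resize(sc[100:300,150:450],(400,267)); c=cv2.resize(t[80:320,100:500],(400,240))
cv2.imwrite("pics/m9.png",np.hstack([a,np.vstack([b,c])[:400]])) if False else cv2.imwrite("pics/m9.png",np.hstack([np.vstack([a,np.zeros((107,400,3),np.uint8)]),np.vstack([b,c])]))
E
```

```text
[555.60341856 156.28880184 267.96488565] [-179.9886171     0.27189512   50.00829559] [ 0.11095197  0.67157848 -0.49226233]
```

View pics/m9.png

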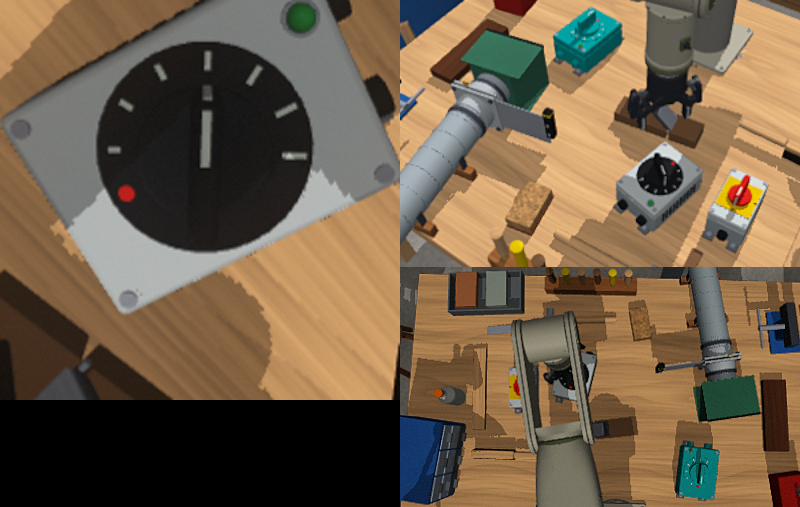

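The pointer (207,90) lies on the fourth bar (207,60), counted clockwise from the red dot. The gate is open, the isolator is on, the tools are where they were, and the arm is clear. Handing in.

```bash
python3 -c "
from bench import r
print(r.hand_in())"
```

```text
the job is handed in; nothing more can be done
None
```

I handed the job in at about 24.6 s. The last images show every end condition met, though the hand-in itself reports no verdict.

- **Selector to zero:** I turned the knob back from click 2, and a wrist picture showed the pointer on the red dot.
- **Blast gate:** I pulled it 88–94 mm, until the force rose from about 3 N to 18 N. The images put the bar at 216 mm against 215 mm for fully open. It moved less than its 105 mm travel because it started about 18 mm open. The gripper tilted a few degrees against the stop, which did no harm.
- **Isolator:** I turned it about 90° clockwise, and the picture showed the pointer along the box's +x, which is on.
- **Selector to click 4:** I brought it up 119° by the tool's reading without going past. The last picture shows the pointer on the fourth white bar.
- **Final state:** The gripper is open and clear of everything, at 268 mm with no contact force. The tools and timber looked undisturbed by eye in the final views, where the arm hides part of the bench. I did not measure their positions.

No check failed.

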